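Fit a driveshaft yoke on a gearbox's splined shaft

TASK

Fit the driveshaft yoke on the gearbox's upright splined shaft: set it fork up on the shaft's nose, rock it round gently under light pressure until the teeth mesh, and push it down until it sits fully home on the shoulder, then let go. Never force it: keep the push or twist on the shaft under 50 N, and leave the loose nut and the steel block lying near by alone.

Things in the scene. Friction and masses are not known exactly. Their poses are not given: they have to be found in the camera images.
- yoke_center (a point): Driveshaft yoke of bare steel, 85 mm high, 0.6 kg, loose, standing upright on the bench on the open end of its round hub, fork up. This point is on its axis, half-way up, 42.5 mm above the hub's lower face; z is the axis, upwards; y runs from ear to ear.
- yoke_ears (a point): Grasp point of the yoke: on its axis between the two ears, 62 mm above the lower face. Each flat ear is 8 mm thick, 30 mm wide, on the +y or -y side; outer faces 54 mm apart, inner faces 38 mm, tops rounded, 85 mm above the lower face. Grasp from above across both outer faces. Axes as above.
- yoke: The same yoke; origin on its axis in the hub's lower face, where the bore opens. Hub 50 mm across, 40 mm high. The bore, 40 mm across, goes straight through and has six even inward teeth, from 1.5 mm inside its lower mouth to the hub's top, each 6 mm wide, their crests on a 30.4 mm circle.
- gearbox: Gearbox bolted to the bench, fixed: grey housing on a dark 104 x 124 mm foot, a round bearing cover on top, and a splined steel shaft standing up from it on the vertical axis through this origin (at the bench top; z up, x towards the short side stub).
- shoulder (a point): On the shaft's axis, level with the flat top of the shoulder ring (48 mm across, 64 mm above the bench) on which the yoke's lower face must finally rest. Fixed to the housing: its attitude says nothing of where the teeth stand. Over the first 24 mm above it the shaft has six even teeth, 8 mm wide, 37 mm over their tips, 28 mm over the root.
- tooth_ends (a point): On the shaft's axis, level with the square upper ends of its teeth, 24 mm above the shoulder. The yoke's teeth rest on these, its lower face 22.5 mm short of home, unless they face the gaps, which repeat every 60 degrees and allow about 3.5 degrees either way. The shaft may stand at any angle, not measured; it is stiff to turn (0.3 N m).
- nose_tip (a point): Top of the shaft, on its axis, 40 mm above the shoulder. Below it a taper, 16 mm across at the tip, widens to 28 mm within 8 mm; then 8 mm of plain nose, 28 mm across, down to the tooth ends. The nose passes the yoke's bore with 1.2 mm clearance all round.
- nut_c: Bystander: plain steel hexagon nut, 28 x 33 x 15 mm, loose on the bench; origin at the centre of its underside.
- gauge_block: Bystander: ground steel block, 50 x 75 x 25 mm, loose on the bench; origin at the centre of its underside, y along its length.
There are look-alikes about, which are no part of the job. What is shaped like the yoke but black, orange or red is not meant.

How it is judged (in metres and radians):
On the way, in this order (a step that is already met when the one before it is completed fails the run):
1. the yoke is lifted clear of the bench (height (world z) of yoke above 0.03 m), for 0.1 s.
2. its bore is over the shaft's nose, upright, not yet home (horizontal distance between yoke and shoulder below 0.005 m and z of yoke in the frame of shoulder between 0.006 and 0.036 m and angle between yoke's own z axis and vertical below 0.12 rad), for 0.1 s.
At the end, for the whole second after the job is handed in: The yoke sits fork up on the splined shaft, its lower face within 3 mm of the shoulder ring, its axis within 3 mm of the shaft's and within 0.06 rad of vertical, released and at rest (horizontal distance between yoke and shoulder below 0.003 m and z of yoke in the frame of shoulder between -0.003 and 0.003 m and angle between yoke's own z axis and vertical below 0.06 rad and linear speed of yoke below 0.02 m/s); the robot touches nothing.
It fails at once if the yoke is forced: more than 50 N between it and the gearbox or its shaft (contact force between yoke and gearbox above 50 N).
It fails at once if the nut is moved more than 30 mm (distance of nut_c from where it was at the start of the episode above 0.03 m).
It fails at once if the steel block is moved more than 30 mm (distance of gauge_block from where it was at the start of the episode above 0.03 m).
It also fails if it takes over 48 s, if anything falls off the work surface, if the arm or the gripper's body presses on something with over 40 N, if the wrist force passes 120 N, or if a joint passes its speed limit or range.

ROBOT

A 6-joint arm with a two-finger parallel gripper is mounted at the origin on a cart in front of the work surface, level with it; the furniture and walls round the work are solid. World frame = base frame: x ahead of the robot, y to its left, z up, the work surface at z = 0. Lengths are in mm, angles in rad, forces in N, time in s.
With the tool pointing down it reaches from about 350 to 975 mm from the base axis. Payload 7.1 kg.
Tool frame: the origin (TCP) lies at the very end of the fingers, on their centre line; the grasp point (between the pads) lies 19 mm behind it; x points along the fingers, z is the direction in which the jaws open and shut, and the axes are right-handed (so a half turn about x gives the same grasp; the last joint's range is limited). The gripper opens to 88 mm and grips with 3 to 60 N. Pads are 20 mm wide; open, the fingers measure 115 mm over their backs; the gripper's body (75 mm by 178 mm) begins 61 mm behind the grasp point.
Start: joints at [-1.311, 0.423, 1.63, -0, 1.089, -0.019], TCP at [172.02, -600.844, 199.575] pointing down, gripper open.
Joint ranges: [-3, 3], [-0.9, 2.11], [0.09, 2.58], [-1.31, 4.45], [0.11, 2.69], [-2.54, 2.54]. Speed limits (rad/s): [2.39, 2.39, 3.01, 3.14, 3.14, 3.14].

INTERFACE

Orientations are given as a rotation vector (axis times angle).
In Python, from workcell import * gives the robot as it stands.
- The arm moves only by the shell command python3 -m crank 'ROWS'. ROWS is JSON, a list of rows, each a list of 3 entries, a list of its own where there are three numbers: the shift along the tool's x, y, z in cm, then the turn, a rotation vector about the tool's x, y, z in degrees, then the finger opening in cm, from 0 to 8.78. In form: [[[dx, dy, dz], [rx, ry, rz], claw], ...]. A call has 1 to 5 rows; each row shifts and turns the commanded pose from where the row before left it, along the tool's axes as they then stand; what a row does not reach is not made up. A row lasts 1/8 s, in which the tool goes at most 62.5 mm and 10.7 degrees, less where a joint would pass 70% of its speed; a pose out of reach is approached as far as the arm can. A call with a gripper value outside its range is refused whole. The fingers move at their own pace and stop on an object; the grip force is fixed at half the most. Time passes only in rows, so rows that do not move let the fingers close. It gives the time, the measured TCP pose, the force and the opening at its end, in the units of the state.
- get_obs(): the state, without advancing time (a new reading comes with each control period).
- get_image(name): name is "side" or "top"; returns a dict with "pixels" (480x640x3 uint8, red, green, blue), "mtx" (3x3 intrinsics, pixels), "view" (4x4, takes a point from world to camera coordinates). Camera axes: x right, y down, z forward; pixel columns grow to the right and rows downward; lengths in mm; the calibration is good to about 2 mm. A picture is of the moment at which its call begins. There is no depth.
- close_job(): hands the job in, once; it reports no verdict.
The state is a dict: "t": time; "qpos": joint angles; "qvel": joint speeds; "joint_torque": joint torques, N m; "ee_pos": TCP position; "orientation": TCP orientation; "ft_force": force on the tool from outside, world axes, zero at the start; "moment": the same for the moment, N m; "width": finger opening in mm.
Only numpy, scipy, OpenCV 4.12 (cv2) and the standard library are available. Lean on these libraries where they do the work, as an engineer would, in place of code of your own. Each camera call takes 0.05 s, during which the arm holds its last target.

## Working session

There is one attempt and no reset: what is moved stays moved. The work goes in short steps, Python scripts to look and compute and a shell command to move; the robot and the scene stay as the last step left them, time stands still between calls to the robot, and variables do not carry over. Pictures are saved under pics/ and viewed, and the job is handed in when it is done.

```bash
mkdir -p pics; ls; python3 - <<'E'
from workcell import *
import cv2
o=get_obs();print(o)
for n in("top","side"):
    d=get_image(n);cv2.imwrite(f"pics/{n}0.png",d["pixels"][:,:,::-1]);print(n,d["mtx"],d["view"])
E
```

```text
pics
{'t': 0.0, 'qpos': array([-1.31100125e+00,  4.23836569e-01,  1.63070671e+00, -8.56718861e-06,
        1.08858075e+00, -1.89849566e-02]), 'qvel': array([-1.63400438e-04,  5.80762358e-04,  8.91866277e-05, -1.14670994e-03,
       -9.89472834e-04, -1.04309575e-04]), 'joint_torque': array([ 2.08313868e-04, -5.44619071e+01, -2.73666215e+01,  6.42258511e-02,
        2.27525382e-02, -1.32144755e-04]), 'ee_pos': array([ 171.86686591, -600.28217322,  198.79782222]), 'orientation': array([ 1.00237645,  1.32952044, -1.00081421]), 'ft_force': array([-0.65751995,  0.6943158 ,  0.83951095]), 'moment': array([-0.00967957, -0.00092615, -0.01306487]), 'width': 87.90825765688781}
top [[460.14530842   0.         317.90609579]
 [  0.         460.14530842 242.63359624]
 [  0.           0.           1.        ]] [[ 2.86483532e-02 -9.99462937e-01  1.59093901e-02 -4.04987510e+01]
 [-9.84994776e-01 -3.09363292e-02 -1.69788796e-01  6.00469806e+02]
 [ 1.70189787e-01 -1.08064967e-02 -9.85352047e-01  1.16545915e+03]
 [ 0.00000000e+00  0.00000000e+00  0.00000000e+00  1.00000000e+00]]
side [[491.00547765   0.         317.27424672]
 [  0.         491.00547765 240.15971102]
 [  0.           0.           1.        ]] [[-8.78005291e-01 -4.78592469e-01  7.48052349e-03  4.97009379e+02]
 [-2.36848540e-01  4.20825165e-01 -8.75676281e-01  2.00964279e+02]
 [ 4.15944081e-01 -7.70620159e-01 -4.82840649e-01  9.60882565e+02]
 [ 0.00000000e+00  0.00000000e+00  0.00000000e+00  1.00000000e+00]]
```

View pics/top0.png

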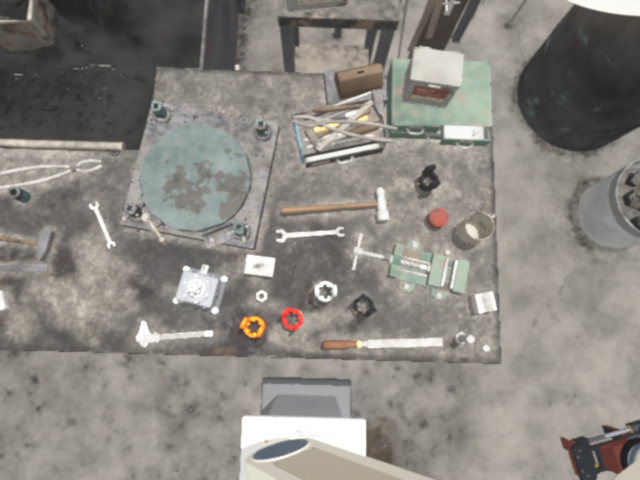

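View pics/side0.png

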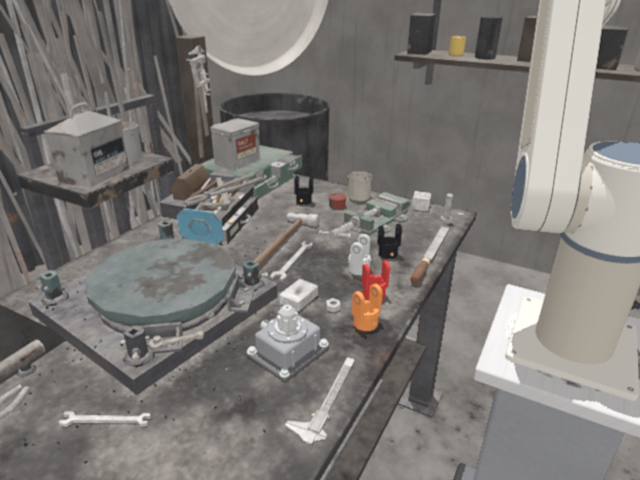

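The yoke-shaped candidates in the top view are bare steel (325,291), orange (253,327), red (291,320), and black (362,306) and (428,180). Only the one at (325,291), side (360,255), is bare steel. The gearbox is at (201,288) in top and (288,340) in side. I'll enlarge both to confirm.

```bash
python3 - <<'E'
import cv2,numpy as np
t=cv2.imread("pics/top0.png");s=cv2.imread("pics/side0.png")
def c(im,x,y,w,h,f):return cv2.resize(im[y:y+h,x:x+w],None,fx=f,fy=f,interpolation=cv2.INTER_CUBIC)
cv2.imwrite("pics/c1.png",np.hstack([c(t,300,266,50,50,8),c(t,176,262,50,50,8)]))
cv2.imwrite("pics/c2.png",np.hstack([c(s,335,225,50,60,8),c(s,263,295,50,60,8)]))
E
```

```text
(no output)
```

View pics/c1.png

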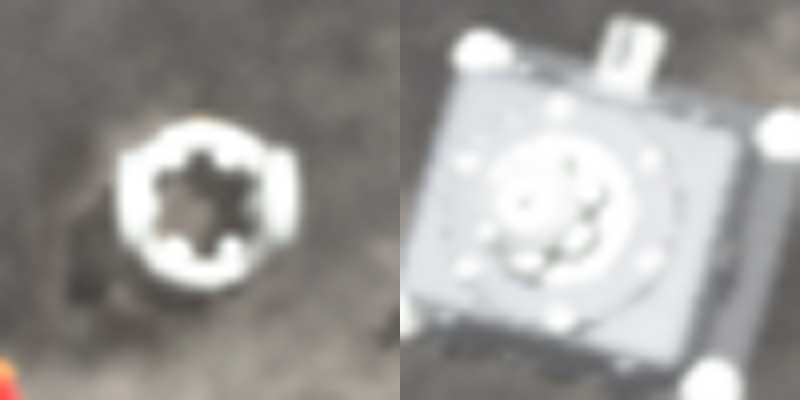

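View pics/c2.png

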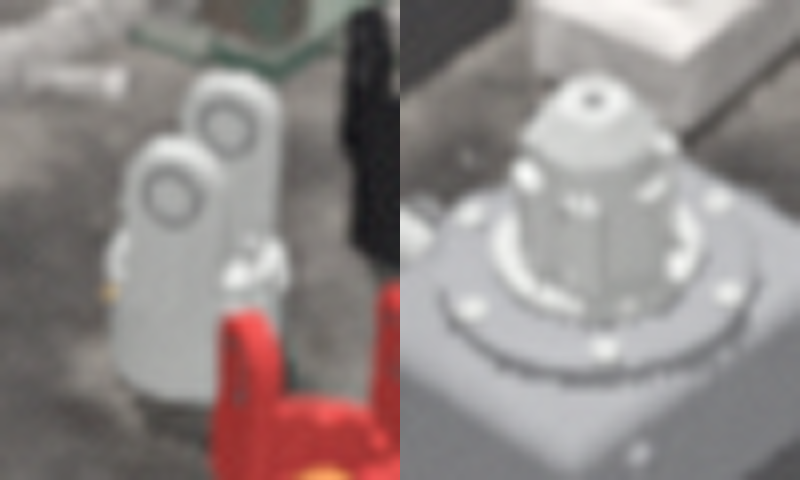

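The crops confirm it: the part at (325,291) is bare steel with a six-tooth bore. The ears lie left and right in the top view. The shaft's nose tip shows at top (191.1,286.8) and side (286.6,306.8). Next I triangulate and overlay a model.

```bash
cat > h.py <<'E'
from workcell import *
import cv2,numpy as np
from scipy.optimize import least_squares
def proj(d,P):
    P=np.atleast_2d(P);c=P@d["view"][:3,:3].T+d["view"][:3,3];p=c@d["mtx"].T
    return p[:,:2]/p[:,2:]
def tri(ds,uv):
    A=[d["mtx"]@d["view"][:3] for d in ds]
    X=cv2.triangulatePoints(A[0],A[1],np.array(uv[0],float),np.array(uv[1],float)).ravel();return X[:3]/X[3]
def onz(d,uv,z):
    return least_squares(lambda p:(proj(d,[p[0],p[1],z])[0]-uv),[450,0]).x
def circ(c,r,z,n=72):
    a=np.linspace(0,2*np.pi,n+1);return np.c_[c[0]+r*np.cos(a),c[1]+r*np.sin(a),0*a+z]
def shaft(c):
    return [circ(c,8,104),circ(c,14,96),circ(c,24,64)]
def yoke(c,yaw,z0=0):
    L=[circ(c,25,z0),circ(c,25,z0+40)]
    R=np.array([[np.cos(yaw),-np.sin(yaw)],[np.sin(yaw),np.cos(yaw)]])
    for y in(-27,-19,19,27):
        a=np.linspace(0,np.pi,20)
        q=np.r_[[[15,40]],np.c_[15*np.cos(a),70+15*np.sin(a)],[[-15,40]]]
        xy=np.c_[q[:,0],0*q[:,0]+y]@R.T+c
        L.append(np.c_[xy,q[:,1]+z0])
    return L
def overlay(d,Ls,box,f,out,cols=None):
    x,y,w,h=box;im=cv2.resize(d["pixels"][y:y+h,x:x+w,::-1],None,fx=f,fy=f,interpolation=cv2.INTER_CUBIC)
    for i,L in enumerate(Ls):
        p=((proj(d,L)-[x,y]+.5)*f).round().astype(np.int32)
        cv2.polylines(im,[p],False,[(0,0,255),(0,200,0),(255,0,0),(200,0,200)][i%4],1,cv2.LINE_AA)
    cv2.imwrite(out,im)
    return im
E
python3 - <<'E'
from h import *
T=get_image("top");S=get_image("side")
print("nose",tri([T,S],[(191.1,286.75),(286.6,306.75)]),onz(T,(191.1,286.75),104),onz(S,(286.6,306.75),104))
# yoke: hub-top centre approx from top crop
k=lambda u,v,x,y:(u/8-.5+x,v/8-.5+y)
print("bore top", onz(T,k(206,203,300,266),40))
l=onz(T,k(132,190,300,266),85);r=onz(T,k(283,196,300,266),85);print("ears",l,r,(l+r)/2)
c=(l+r)/2;yaw=np.arctan2(*( -(l-r)[0:1],(l-r)[1:2]))[0]; print(yaw)
n=onz(T,(191.1,286.75),104)
a=overlay(T,yoke(c,yaw),(300,266,50,50),10,"pics/_.png");b=overlay(S,yoke(c,yaw),(335,230,50,50),10,"pics/_.png")
cv2.imwrite("pics/o1.png",np.hstack([a,b])[:, :800] if 0 else cv2.resize(np.hstack([a,b]),None,fx=.8,fy=.8))
m=tri([T,S],[(191.1,286.75),(286.6,306.75)])[:2]
a=overlay(T,shaft(m),(176,262,50,50),8,"pics/_.png");b=overlay(S,shaft(m),(263,300,50,50),8,"pics/_.png")
cv2.imwrite("pics/o2.png",np.hstack([a,b]))
E
```

```text
nose [471.92405377 289.19875347 103.84101419] [471.63804563 289.01711419] [472.0798096  289.43830086]
bore top [475.63171448 -45.53218154]
ears [476.00576115 -20.70345666] [475.53579263 -68.46201618] [475.77077689 -44.58273642]
-0.009840191132963833
```

View pics/o1.png

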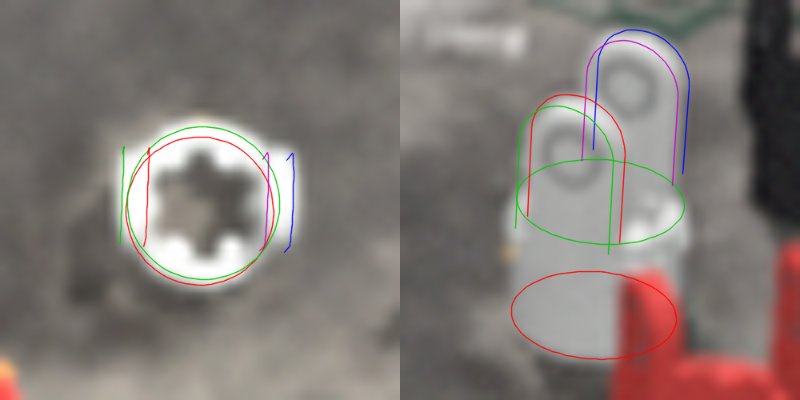

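View pics/o2.png

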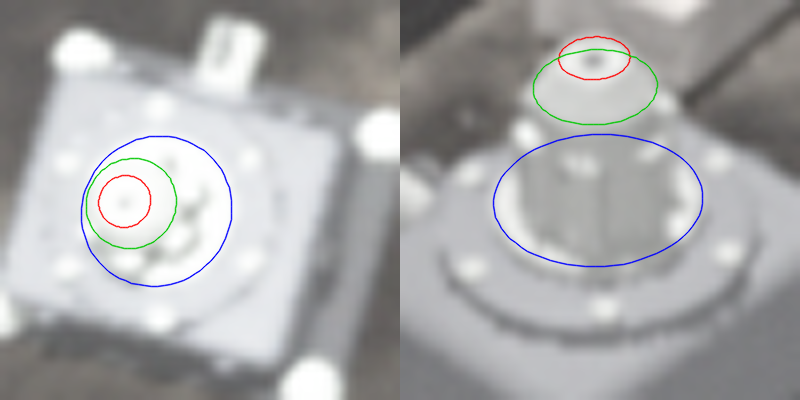

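```bash
python3 - <<'E'
from h import *
T=get_image("top");S=get_image("side")
m=np.array([471.9,289.2])
for n,d,(x,y),pts in(("side",S,(263,295),[(525,175),(582,205),(655,188),(665,145)]),("top",T,(176,262),[(485,232),(525,262),(580,237),(592,188)])):
    for u,v in pts:
        q=onz(d,((u-400)/8-.5+x,v/8-.5+y),88)-m;print(n,(u,v),np.hypot(*q).round(1),np.degrees(np.arctan2(q[1],q[0])).round(1),(np.degrees(np.arctan2(q[1],q[0]))%60).round(1))
def teeth(c,phi):
    L=[]
    for k in range(6):
        a=np.radians(phi+60*k);e=np.array([np.cos(a),np.sin(a)]);t=np.array([-e[1],e[0]])
        q=[c+e*r+t*w for r,w in((14,-4),(18,-4),(18,4),(14,4))]
        for z in(88,):L.append(np.c_[np.array(q),[z]*4])
    return L
rows=[]
for phi in(0,15,30,45):
    L=teeth(m,phi)
    rows.append(np.vstack([overlay(T,L,(181,272,30,30),8,"pics/_.png"),overlay(S,L,(273,302,30,30),8,"pics/_.png")]))
im=np.hstack(rows)
cv2.imwrite("pics/o3.png",cv2.resize(im,None,fx=.83,fy=.83))
E
```

```text
side (525, 175) 17.3 54.6 54.6
side (582, 205) 18.4 112.2 52.2
side (655, 188) 18.4 167.9 47.9
side (665, 145) 16.1 -137.8 42.2
top (485, 232) 18.1 119.6 59.6
top (525, 262) 18.1 172.0 52.0
top (580, 237) 17.0 -124.3 55.7
top (592, 188) 17.7 -70.8 49.2
```

View pics/o3.png

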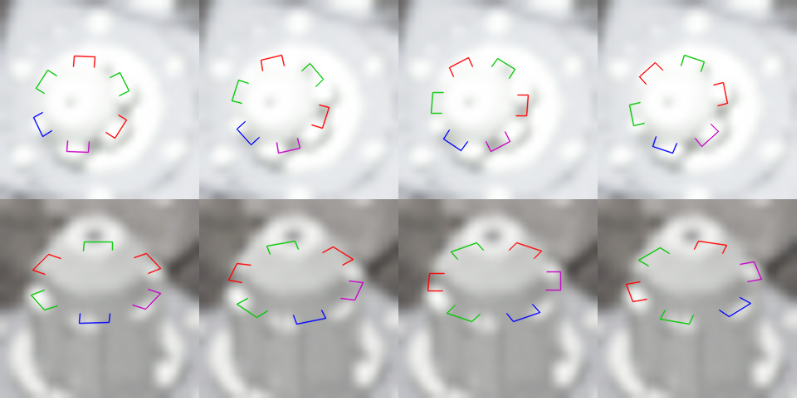

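The shaft teeth look to stand at about 52° mod 60. The yoke's teeth sit on its ear line (about 30° mod 60), so it needs roughly a −8° turn. Now for the approach move.

```bash
cat >> h.py <<'E'
from scipy.spatial.transform import Rotation as Ro
def delta(target,yaw,o=None,down=True):
    """jaw axis (tool z) along world dir y rotated by yaw(rad); returns tool shift cm & rotvec deg (shift expressed in current tool axes)"""
    o=o or get_obs();R=Ro.from_rotvec(o["orientation"]);M=R.as_matrix()
    best=None
    for s in(1,-1):
        z=s*np.array([-np.sin(yaw),np.cos(yaw),0]);x=np.array([0,0,-1.]);W=Ro.from_matrix(np.c_[x,np.cross(z,x),z])
        rv=(R.inv()*W).as_rotvec(degrees=True)
        if best is None or np.linalg.norm(rv)<np.linalg.norm(best[0]):best=(rv,W)
    rv,W=best
    d=np.array(target)-o["ee_pos"]
    print("t",o["t"],"pos",o["ee_pos"].round(2),"f",o["ft_force"].round(1),"m",o["moment"].round(2),"w",round(o["width"],2),"q6",o["qpos"][5].round(2))
    print("tool axes\n",M.round(3));print("rot(tool,deg)",rv.round(2));print("shift in present axes cm",(M.T@d/10).round(2),"after turn",(W.as_matrix().T@d/10).round(2))
E
python3 - <<'E'
from h import *
delta([475.8,-45,150],-0.01)
E
```

```text
t 0.3 pos [ 171.99 -600.65  199.31] f [ 1.  -0.1  0.2] m [ 0.02 -0.01  0.01] w 87.48 q6 -0.02
tool axes
 [[-0.     0.961  0.275]
 [ 0.001  0.275 -0.961]
 [-1.     0.    -0.001]]
rot(tool,deg) [16.55 -0.03  0.  ]
shift in present axes cm [  4.96  44.5  -45.06] after turn [  4.93  29.82 -55.87]
```

```bash
python3 -m crank '[[[0,0,0],[8.3,0,0],8.78],[[0,0,0],[8.25,0,0],8.78],[[0,2,-4],[0,0,0],8.78],[[0,2.6,-5],[0,0,0],8.78],[[0,2.6,-5],[0,0,0],8.78]]'; python3 -m crank '[[[0,2.6,-5],[0,0,0],8.78],[[0,2.6,-5],[0,0,0],8.78],[[0,2.6,-5],[0,0,0],8.78],[[0,2.6,-5],[0,0,0],8.78],[[0,2.6,-5],[0,0,0],8.78]]'; python3 -m crank '[[[0,2.6,-5],[0,0,0],8.78],[[0,2.6,-5],[0,0,0],8.78],[[0,2.6,-4.4],[0,0,0],8.78],[[2.5,1,-2],[0,0,0],8.78],[[2.4,0.4,-0.5],[0,0,0],8.78]]'; python3 -m crank '[[[0,0,0],[0,0,0],8.78]]'
python3 - <<'E'
from h import *
delta([475.8,-45,43],-0.01)
E
```

```text
t: 0.92
ee_pos: [245.9, -460.2, 199.5]
orientation: [1.217, 1.204, -1.217]
ft_force: [0.1, -0.1, 0.5]
width: 87.9
t: 1.55
ee_pos: [378.7, -211.4, 199.9]
orientation: [1.217, 1.203, -1.216]
ft_force: [0.7, -0.3, 0.3]
width: 87.4
t: 2.17
ee_pos: [472.6, -43.3, 150.3]
orientation: [1.215, 1.205, -1.214]
ft_force: [0.4, -0.5, -0.8]
width: 87.6
t: 2.3
ee_pos: [470.5, -44.2, 149.3]
orientation: [1.214, 1.208, -1.218]
ft_force: [0.2, 0.2, -0.2]
width: 87.7
t 2.3 pos [470.53 -44.2  149.31] f [ 0.2  0.2 -0.2] m [ 0.02 -0.    0.05] w 87.73 q6 1.46
tool axes
 [[-0.003  1.    -0.009]
 [ 0.    -0.009 -1.   ]
 [-1.    -0.003 -0.   ]]
rot(tool,deg) [ 0.07 -0.02  0.19]
shift in present axes cm [10.63  0.56  0.08] after turn [10.63  0.53  0.07]
```

```bash
python3 -m crank '[[[2,0.54,0.07],[0,0,0],8.78],[[3,0,0],[0,0,0],8.78],[[0,0,0],[0,0,0],8.78]]'; python3 - <<'E'
from h import *
delta([475.8,-45,43],-0.01)
T=get_image("top");S=get_image("side");o=get_obs()
print(proj(T,o["ee_pos"]),proj(S,o["ee_pos"]))
f=lambda d,x,y,w,h,k:cv2.resize(d["pixels"][y:y+h,x:x+w,::-1],None,fx=k,fy=k,interpolation=cv2.INTER_CUBIC)
cv2.imwrite("pics/g1.png",np.hstack([f(T,275,235,100,100,4),f(S,310,200,100,100,4)]))
E
```

```text
t: 2.68
ee_pos: [475.8, -45.9, 100.0]
orientation: [1.216, 1.207, -1.219]
ft_force: [-0.0, 1.1, -0.1]
width: 87.8
t 2.675 pos [475.79 -45.93 100.05] f [-0.   1.1 -0.1] m [ 0.01 -0.02 -0.01] w 87.75 q6 1.46
tool axes
 [[-0.003  1.    -0.011]
 [ 0.    -0.011 -1.   ]
 [-1.    -0.003 -0.   ]]
rot(tool,deg) [-0.04 -0.02  0.17]
shift in present axes cm [ 5.7   0.02 -0.09] after turn [ 5.7   0.   -0.09]
[[326.23780771 288.50330371]] [[360.37278141 231.37718985]]
```

View pics/g1.png

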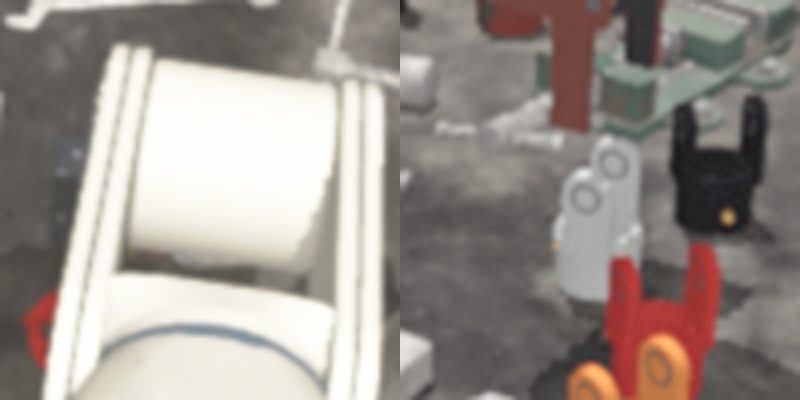

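The side view shows the fingers straddling the steel yoke, at (572,128) and (645,62) in the crop. I'll descend and close.

```bash
python3 -m crank '[[[3,0,-0.09],[0,0,0],8.78],[[2.2,0,0],[0,0,0],8.78],[[0.5,0,0],[0,0,0],8.78],[[0,0,0],[0,0,0],8.78]]';python3 -m crank '[[[0,0,0],[0,0,0],4.5],[[0,0,0],[0,0,0],4.5],[[0,0,0],[0,0,0],4.5],[[0,0,0],[0,0,0],4.5],[[0,0,0],[0,0,0],4.5]]'; python3 - <<'E'
from h import *
delta([475.8,-45,43],-0.01)
S=get_image("side")
f=lambda d,x,y,w,h,k:cv2.resize(d["pixels"][y:y+h,x:x+w,::-1],None,fx=k,fy=k,interpolation=cv2.INTER_CUBIC)
cv2.imwrite("pics/g2.png",f(S,310,200,100,100,6))
E
```

```text
t: 3.28
ee_pos: [477.7, -44.9, 44.5]
orientation: [1.217, 1.203, -1.216]
ft_force: [0.3, -0.4, -0.1]
width: 87.4
t: 3.9
ee_pos: [477.2, -44.8, 43.8]
orientation: [1.217, 1.204, -1.216]
ft_force: [-0.2, -1.6, 3.1]
width: 55.0
t 3.9 pos [477.22 -44.8   43.78] f [-0.2 -1.6  3.1] m [-0.14  0.11  0.04] w 55.03 q6 1.46
tool axes
 [[ 0.    1.   -0.01]
 [-0.   -0.01 -1.  ]
 [-1.    0.    0.  ]]
rot(tool,deg) [-0.01  0.01 -0.02]
shift in present axes cm [ 0.08 -0.14  0.02] after turn [ 0.08 -0.14  0.02]
```

View pics/g2.png

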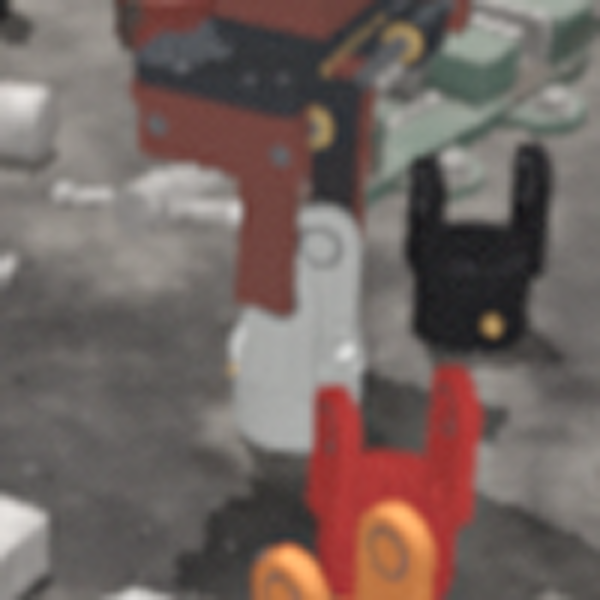

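Gripped: the width is 55 mm against 54 mm across the ears. Now lift and carry.

```bash
python3 -m crank '[[[-1,0,0],[0,0,0],4.5],[[-3,0,0],[0,0,0],4.5],[[-4,0,0],[0,0,0],4.5],[[-4,0,0],[0,0,0],4.5],[[-2,0,0],[0,0,0],4.5]]';python3 -m crank '[[[0,0,-3],[0,0,0],4.5],[[0,0,-4],[0,0,0],4.5],[[0,0,-5],[0,0,0],4.5],[[0,0,-5],[0,0,0],4.5],[[0,0,-5],[0,0,0],4.5]]'; python3 -m crank '[[[0,0,-4],[0,0,0],4.5],[[0,0,-4],[0,0,0],4.5],[[0,0,-2.4],[0,0,0],4.5],[[0,0,-1],[4,0,0],4.5],[[0,0,0],[4,0,0],4.5]]';python3 - <<'E'
from h import *
delta([473.3,289.2,165],np.radians(-8.5))
E
```

```text
t: 4.58
ee_pos: [477.1, -44.6, 185.5]
orientation: [1.217, 1.203, -1.216]
ft_force: [0.1, 0.0, -6.9]
width: 54.6
t: 5.2
ee_pos: [478.0, 176.6, 183.2]
orientation: [1.215, 1.205, -1.218]
ft_force: [0.9, 0.0, -6.2]
width: 54.7
t: 5.82
ee_pos: [479.1, 289.8, 182.8]
orientation: [1.317, 1.135, -1.321]
ft_force: [-0.4, -0.2, -6.1]
width: 55.0
t 5.825 pos [479.09 289.76 182.8 ] f [-0.4 -0.2 -6.1] m [-0.01  0.01  0.03] w 55.02 q6 2.24
tool axes
 [[-0.002  0.989 -0.15 ]
 [-0.001 -0.15  -0.989]
 [-1.    -0.002  0.001]]
rot(tool,deg) [-0.12  0.08  0.12]
shift in present axes cm [ 1.78 -0.56  0.14] after turn [ 1.78 -0.56  0.14]
```

```bash
python3 -m crank '[[[1.6,-0.56,0.14],[0,0,0],4.5],[[1,0,0],[0,0,0],4.5],[[0,0,0],[0,0,0],4.5]]';python3 - <<'E'
from h import *
delta([473.3,289.2,155],np.radians(-8.5))
T=get_image("top");S=get_image("side");o=get_obs()
c=o["ee_pos"][:2]+[-1.4,0];z0=o["ee_pos"][2]-43.8;yaw=np.radians(-8.5)
a=overlay(T,yoke(c,yaw,z0)+shaft([471.9,289.2]),(170,250,70,70),1,"pics/_.png")
f=lambda d,x,y,w,h,k:cv2.resize(d["pixels"][y:y+h,x:x+w,::-1],None,fx=k,fy=k,interpolation=cv2.INTER_CUBIC)
b=overlay(S,yoke(c,yaw,z0)[:1]+shaft([471.9,289.2]),(255,255,66,100),6,"pics/_.png")
cv2.imwrite("pics/g3.png",np.hstack([f(S,255,255,66,100,6),b]))
E
```

```text
t: 6.2
ee_pos: [473.5, 288.0, 156.0]
orientation: [1.316, 1.136, -1.321]
ft_force: [0.3, 0.3, -6.8]
width: 54.6
t 6.2 pos [473.46 287.95 155.97] f [ 0.3  0.3 -6.8] m [ 0.07  0.02 -0.04] w 54.59 q6 2.24
tool axes
 [[-0.003  0.989 -0.149]
 [-0.002 -0.149 -0.989]
 [-1.    -0.003  0.002]]
rot(tool,deg) [-0.05  0.12  0.15]
shift in present axes cm [ 0.1  -0.03 -0.12] after turn [ 0.1  -0.03 -0.12]
```

View pics/g3.png

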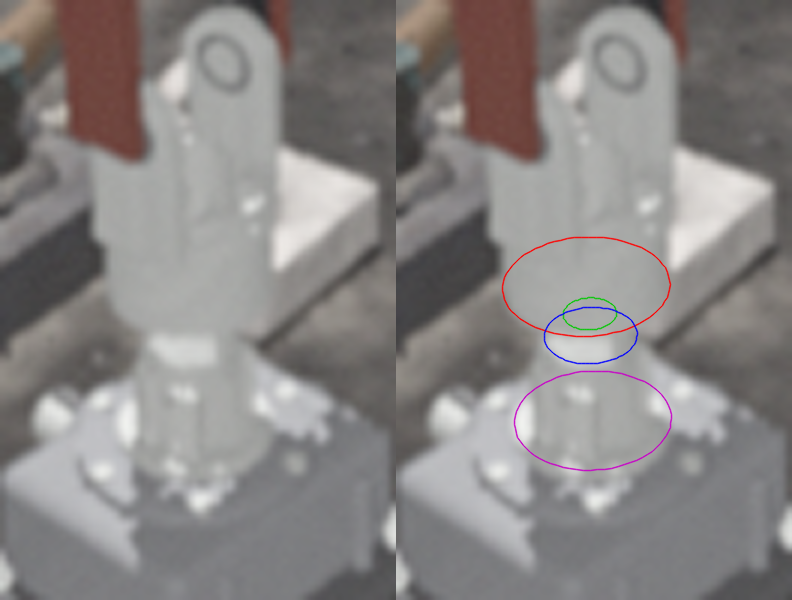

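The hub is centred on the model in the side view (crop x 104–275), directly over the nose. I'll lower in small steps and watch the force.

```bash
python3 -m crank '[[[0.3,0,-0.12],[0,0,0],4.5],[[0.5,0,0],[0,0,0],4.5],[[0,0,0],[0,0,0],4.5]]';python3 -m crank '[[[0.4,0,0],[0,0,0],4.5],[[0,0,0],[0,0,0],4.5]]';python3 -m crank '[[[0.3,0,0],[0,0,0],4.5],[[0,0,0],[0,0,0],4.5]]'
python3 - <<'E'
from h import *
delta([473.3,289.2,131],np.radians(-8.5))
E
```

```text
t: 6.68
ee_pos: [474.5, 289.7, 149.1]
orientation: [1.318, 1.135, -1.319]
ft_force: [0.5, 0.5, -6.5]
width: 54.0
t: 6.92
ee_pos: [474.6, 289.8, 145.2]
orientation: [1.318, 1.135, -1.319]
ft_force: [0.0, 0.5, -7.3]
width: 54.4
t: 7.18
ee_pos: [474.7, 289.9, 142.3]
orientation: [1.318, 1.135, -1.319]
ft_force: [-0.0, -0.2, -7.1]
width: 54.9
t 7.175 pos [474.67 289.86 142.35] f [-0.  -0.2 -7.1] m [-0.05  0.02  0.02] w 54.93 q6 2.25
tool axes
 [[-0.     0.989 -0.149]
 [-0.    -0.149 -0.989]
 [-1.    -0.     0.   ]]
rot(tool,deg) [-0.07  0.02  0.02]
shift in present axes cm [ 1.13 -0.13  0.09] after turn [ 1.13 -0.13  0.09]
```

```bash
python3 -m crank '[[[0.3,-0.05,0.04],[0,0,0],4.5],[[0,0,0],[0,0,0],4.5]]';python3 -m crank '[[[0.3,0,0],[0,0,0],4.5],[[0,0,0],[0,0,0],4.5]]';python3 -m crank '[[[0.2,0,0],[0,0,0],4.5],[[0,0,0],[0,0,0],4.5]]';python3 -c "
from workcell import *;o=get_obs();print(o['ft_force'].round(1),o['moment'].round(2))"
```

```text
t: 7.42
ee_pos: [474.0, 289.5, 139.3]
orientation: [1.318, 1.135, -1.319]
ft_force: [-0.1, -0.3, -6.6]
width: 54.6
t: 7.68
ee_pos: [474.1, 289.5, 136.3]
orientation: [1.318, 1.135, -1.319]
ft_force: [-0.4, 0.4, -6.8]
width: 54.4
t: 7.92
ee_pos: [474.2, 289.6, 134.4]
orientation: [1.318, 1.135, -1.319]
ft_force: [0.1, -0.1, -7.3]
width: 54.3
[ 0.1 -0.1 -7.3] [ 0.03 -0.01  0.04]
```

The bore is on the nose with no side force. Now down toward the tooth ends in 1 mm steps.

```bash
python3 -m crank '[[[0.2,0,0],[0,0,0],4.5],[[0,0,0],[0,0,0],4.5]]';python3 -m crank '[[[0.1,0,0],[0,0,0],4.5],[[0,0,0],[0,0,0],4.5]]';python3 -m crank '[[[0.1,0,0],[0,0,0],4.5],[[0,0,0],[0,0,0],4.5]]';python3 -c "
from workcell import *;o=get_obs();print(o['ft_force'].round(1),o['moment'].round(2))"
```

```text
t: 8.18
ee_pos: [474.2, 289.6, 132.4]
orientation: [1.318, 1.135, -1.319]
ft_force: [0.5, 0.0, -7.0]
width: 54.8
t: 8.43
ee_pos: [474.3, 289.6, 131.5]
orientation: [1.319, 1.135, -1.319]
ft_force: [-0.3, -0.0, -6.9]
width: 54.6
t: 8.68
ee_pos: [474.3, 289.6, 130.5]
orientation: [1.319, 1.135, -1.319]
ft_force: [0.7, -0.2, -7.1]
width: 54.5
[ 0.7 -0.2 -7.1] [ 0.04 -0.    0.01]
```

```bash
python3 -m crank '[[[0.05,0,0],[0,0,0],4.5],[[0,0,0],[0,0,0],4.5]]';python3 -m crank '[[[0.05,0,0],[0,0,0],4.5],[[0,0,0],[0,0,0],4.5]]';python3 -m crank '[[[0.05,0,0],[0,0,0],4.5],[[0,0,0],[0,0,0],4.5]]';python3 -c "
from workcell import *;o=get_obs();print(o['ft_force'].round(1),o['moment'].round(2))"
```

```text
t: 8.93
ee_pos: [474.3, 289.6, 130.1]
orientation: [1.319, 1.135, -1.319]
ft_force: [-0.7, -0.3, -6.6]
width: 54.6
t: 9.18
ee_pos: [474.3, 289.7, 129.7]
orientation: [1.319, 1.135, -1.318]
ft_force: [0.2, -0.3, -6.2]
width: 54.3
t: 9.43
ee_pos: [474.0, 289.4, 128.9]
orientation: [1.318, 1.135, -1.319]
ft_force: [-0.5, -1.0, -6.5]
width: 54.3
[-0.5 -1.  -6.5] [-0.13  0.06  0.04]
```

```bash
python3 -m crank '[[[0.05,0,0],[0,0,0],4.5],[[0,0,0],[0,0,0],4.5]]';python3 -m crank '[[[0.05,0,0],[0,0,0],4.5],[[0,0,0],[0,0,0],4.5]]';python3 -m crank '[[[0.05,0,0],[0,0,0],4.5],[[0,0,0],[0,0,0],4.5]]';python3 -c "
from workcell import *;o=get_obs();print(o['ft_force'].round(1),o['moment'].round(2))"
```

```text
t: 9.68
ee_pos: [474.1, 289.4, 128.4]
orientation: [1.318, 1.135, -1.319]
ft_force: [-0.7, -1.1, -5.1]
width: 54.5
t: 9.93
ee_pos: [474.1, 289.5, 128.0]
orientation: [1.318, 1.135, -1.319]
ft_force: [-1.3, -1.7, -6.5]
width: 54.6
t: 10.18
ee_pos: [474.1, 289.5, 127.5]
orientation: [1.318, 1.135, -1.319]
ft_force: [-0.6, -2.4, -6.5]
width: 54.7
[-0.6 -2.4 -6.5] [-0.43  0.31  0.  ]
```

It's entering the teeth (about 2.8 mm below tooth-end level) with no thrust and a small side force toward −y. I'll ease that off and continue.

```bash
python3 -m crank '[[[0,-0.03,0.05],[0,0,0],4.5],[[0,0,0],[0,0,0],4.5]]';python3 -c "
from workcell import *;o=get_obs();print(o['ft_force'].round(1),o['moment'].round(2))";python3 -m crank '[[[0.1,0,0],[0,0,0],4.5],[[0,0,0],[0,0,0],4.5]]';python3 -m crank '[[[0.1,0,0],[0,0,0],4.5],[[0,0,0],[0,0,0],4.5]]';python3 -c "
from workcell import *;o=get_obs();print(o['ft_force'].round(1),o['moment'].round(2))"
```

```text
t: 10.42
ee_pos: [474.0, 289.3, 127.6]
orientation: [1.319, 1.135, -1.318]
ft_force: [0.1, -1.3, -7.5]
width: 54.1
[ 0.1 -1.3 -7.5] [-0.15  0.11 -0.04]
t: 10.68
ee_pos: [474.0, 289.2, 126.6]
orientation: [1.319, 1.135, -1.318]
ft_force: [-0.8, -0.0, -5.8]
width: 54.5
t: 10.92
ee_pos: [473.9, 289.2, 125.5]
orientation: [1.319, 1.135, -1.319]
ft_force: [-0.5, -0.8, -6.8]
width: 54.5
[-0.5 -0.8 -6.8] [-0.13  0.03 -0.02]
```

```bash
python3 -m crank '[[[0.2,0,0.01],[0,0,0],4.5],[[0,0,0],[0,0,0],4.5]]';python3 -m crank '[[[0.2,0,0],[0,0,0],4.5],[[0,0,0],[0,0,0],4.5]]';python3 -c "
from h import *
o=get_obs();print(o['ft_force'].round(1),o['moment'].round(2))
S=get_image('side');cv2.imwrite('pics/g4.png',cv2.resize(S['pixels'][255:355,255:321,::-1],None,fx=6,fy=6,interpolation=cv2.INTER_CUBIC))"
```

```text
t: 11.18
ee_pos: [473.9, 289.1, 123.4]
orientation: [1.319, 1.135, -1.319]
ft_force: [-1.1, -0.5, -6.6]
width: 54.5
t: 11.42
ee_pos: [473.8, 289.1, 121.4]
orientation: [1.318, 1.135, -1.319]
ft_force: [-0.7, -1.0, -6.9]
width: 54.6
[-0.7 -1.  -6.9] [-0.1   0.07 -0.04]
```

View pics/g4.png

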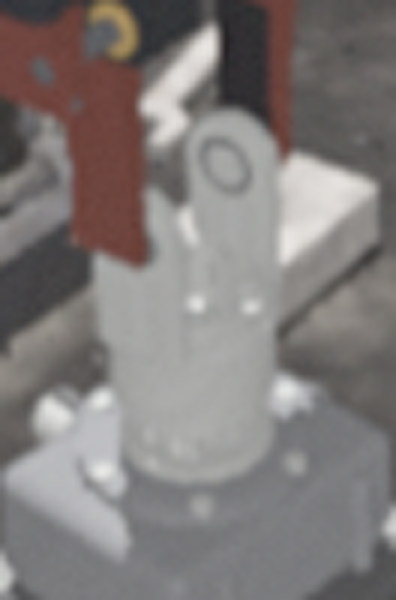

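The side view shows the teeth engaged: the hub's lower edge at crop (195,475) has gone well below the tooth ends and the thrust is nil. Continuing down.

```bash
python3 -m crank '[[[0.3,0,0.01],[0,0,0],4.5],[[0.2,0,0],[0,0,0],4.5],[[0,0,0],[0,0,0],4.5]]';python3 -m crank '[[[0.3,0,0],[0,0,0],4.5],[[0.2,0,0],[0,0,0],4.5],[[0,0,0],[0,0,0],4.5]]';python3 -c "
from workcell import *;o=get_obs();print(o['ft_force'].round(1),o['moment'].round(2))";python3 -m crank '[[[0.1,0,0],[0,0,0],4.5],[[0.1,0,0],[0,0,0],4.5],[[0,0,0],[0,0,0],4.5]]';python3 -c "
from workcell import *;o=get_obs();print(o['ft_force'].round(1),o['moment'].round(2))"
```

```text
t: 11.85
ee_pos: [473.8, 289.0, 116.3]
orientation: [1.318, 1.135, -1.319]
ft_force: [0.0, -0.0, -7.7]
width: 54.5
t: 12.22
ee_pos: [473.8, 288.9, 111.4]
orientation: [1.318, 1.135, -1.319]
ft_force: [-0.7, -0.3, -7.1]
width: 54.6
[-0.7 -0.3 -7.1] [-0.01  0.06  0.01]
t: 12.6
ee_pos: [473.8, 289.0, 109.5]
orientation: [1.319, 1.135, -1.319]
ft_force: [-0.3, -0.1, -7.0]
width: 54.8
[-0.3 -0.1 -7. ] [-0.03  0.13 -0.01]
```

```bash
python3 -m crank '[[[0.05,0,0],[0,0,0],4.5],[[0.05,0,0],[0,0,0],4.5],[[0,0,0],[0,0,0],4.5]]';python3 -m crank '[[[0.05,0,0],[0,0,0],4.5],[[0,0,0],[0,0,0],4.5]]';python3 -m crank '[[[0.05,0,0],[0,0,0],4.5],[[0,0,0],[0,0,0],4.5]]';python3 -m crank '[[[0.05,0,0],[0,0,0],4.5],[[0,0,0],[0,0,0],4.5]]'
```

```text
t: 12.98
ee_pos: [473.8, 289.0, 108.5]
orientation: [1.319, 1.135, -1.319]
ft_force: [0.2, -0.5, -7.7]
width: 54.6
t: 13.22
ee_pos: [473.9, 289.0, 108.1]
orientation: [1.319, 1.135, -1.319]
ft_force: [0.3, -0.5, -6.7]
width: 54.5
t: 13.48
ee_pos: [473.9, 289.0, 107.9]
orientation: [1.319, 1.135, -1.318]
ft_force: [-1.4, -1.1, -1.8]
width: 54.6
t: 13.72
ee_pos: [474.0, 289.0, 107.8]
orientation: [1.319, 1.134, -1.318]
ft_force: [-3.9, -2.4, 5.4]
width: 54.9
```

It bottomed at TCP z 107.8, exactly the predicted home height, with about 12 N. Releasing and retreating.

```bash
python3 -m crank '[[[0,0,0],[0,0,0],8.78],[[0,0,0],[0,0,0],8.78],[[0,0,0],[0,0,0],8.78],[[0,0,0],[0,0,0],8.78]]';python3 -m crank '[[[-2,0,0],[0,0,0],8.78],[[-4,0,0],[0,0,0],8.78],[[-4,0,0],[0,0,0],8.78],[[-4,0,0],[0,0,0],8.78]]';python3 -m crank '[[[0,0,5],[0,0,0],8.78],[[0,0,6],[0,0,0],8.78],[[0,0,6],[0,0,0],8.78],[[0,0,6],[0,0,0],8.78],[[0,0,3],[0,0,0],8.78]]'
python3 - <<'E'
from h import *
T=get_image("top");S=get_image("side");c=[471.9,289.2];Y=yoke(c,np.radians(-8.5),64)
a=overlay(T,Y,(170,255,60,60),1,"pics/_.png")
im=[]
for d,b in((T,(170,250,65,65)),(S,(255,275,65,85))):
    x,y,w,h=b;r=cv2.resize(d["pixels"][y:y+h,x:x+w,::-1],None,fx=6,fy=6,interpolation=cv2.INTER_CUBIC)
    o=overlay(d,Y,b,6,"pics/_.png");k=np.vstack([r,o]);im.append(cv2.resize(k,(int(k.shape[1]*590/k.shape[0]),590)))
cv2.imwrite("pics/f.png",np.hstack(im));print(np.hstack(im).shape)
E
```

```text
t: 14.22
ee_pos: [474.0, 289.1, 107.1]
orientation: [1.319, 1.135, -1.318]
ft_force: [0.5, 0.3, 0.0]
width: 87.1
t: 14.72
ee_pos: [473.8, 288.9, 248.3]
orientation: [1.319, 1.135, -1.319]
ft_force: [0.3, 0.2, 0.4]
width: 88.0
t: 15.35
ee_pos: [434.3, 29.6, 247.2]
orientation: [1.32, 1.133, -1.32]
ft_force: [0.9, -0.6, 0.3]
width: 88.0
(590, 520, 3)
```

View pics/f.png

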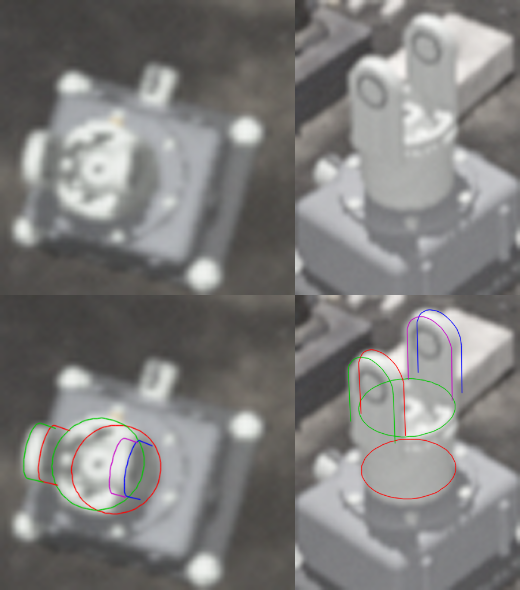

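Both views show the yoke fork up and upright, with the home-position model lying on it: top ear at (35,160), side hub bottom at (410,205). No shoulder gap is visible and the gripper is clear. Handing in.

```bash
python3 -c "
from workcell import *
print(close_job())"
```

```text
the job is handed in; nothing more can be done
None
```

The bare-steel yoke is on the gearbox shaft, pushed home and released, and the job is handed in at about 15 s. No verdict was reported.

- **Fitting:** I gripped the yoke across its ears, turned it about −8° on the way over and lowered it onto the nose. The teeth meshed at the first angle, so I did not need to rock it. I eased off one small side force (about 2.4 N) as the teeth entered.
- **Force:** there was no noticeable push on the way down. On the shoulder I pressed with about 12 N, well under the 50 N limit.
- **Last checks:** the tool stopped at z = 107.8 mm, exactly the predicted home height. Both cameras show the yoke upright and released, with no gap at the shoulder. The gripper read about zero force after I backed it away.
- **Small disagreement:** in the side view the hub's lower edge sits 1–2 pixels below the model outline. I put that down to camera calibration and blur, since a smaller shift in the same direction showed while the yoke stood on the bench.
- **Nut and steel block:** I did not touch them knowingly, but I did not re-measure them at the end.

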